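Eject the blue well insert and park it in the rinse tray

TASK

The blue well insert has to come out of the ejector block for rinsing. Press the black key in front of its well all the way down so that the pin underneath pushes it up, then grip the raised insert and set it down upright in the white tray without dropping it. Leave the red insert seated in its well.

Things in the scene. Friction and masses are not known exactly. Their poses are not given: they have to be found in the camera images.
- ejector_block: Heavy fixed block, 110 x 124 mm, origin at the centre of its underside on the table, x from keys to wells, z up. Behind: raised aluminium part (top 78 mm high, begins at x = +9 mm) with two wells, axes at x = +32, y = +30 and -30 mm, 31 mm wide, 42 mm deep, with an ejector hole. In front: grey ledge 55 mm high with two black keys at x = -30 mm, each straight before its well.
- key_left_top (a point): Centre of the flat top of the black key at y = +30 mm of the block: a 26 mm disc, 95 mm above the table when up, 65 mm when fully down. It takes 3 to 5 N and raises the pin under its well by as much as it is pressed. Both stay where they are left: an insert pushed right up stays up, its top 105 mm above the table (27 mm showing). Axes as the block's.
- key_right_top (a point): Centre of the flat top of the black key at y = -30 mm of the block: a 26 mm disc, 95 mm above the table when up, 65 mm when fully down. It takes 3 to 5 N and raises the pin under its well by as much as it is pressed. Both stay where they are left: an insert pushed right up stays up, its top 105 mm above the table (27 mm showing). Axes as the block's.
- insert_blue: Cylindrical well insert, anodised blue all over, diameter 28 mm, height 40 mm, 80 g, with a 14 mm blind tube bore in its top. Origin at the centre of its underside, z up its axis. It starts in one of the two wells of the ejector block (either one), its top 2 mm below the block's top face, so it cannot be gripped until it is raised.
- insert_red: Cylindrical well insert, anodised red all over, diameter 28 mm, height 40 mm, 80 g, with a 14 mm blind tube bore in its top. Origin at the centre of its underside, z up its axis. It starts in one of the two wells of the ejector block (the other one), its top 2 mm below the block's top face, so it cannot be gripped until it is raised. It must stay there.
- rinse_tray: Fixed low white open tray, 120 x 120 mm, 14 mm high, walls 4 mm thick, inner floor 4 mm above the table. Origin at the centre of its underside, x and y along its sides.
Mind the look-alikes: they are no part of the job. Of the things shaped like the insert_blue, the blue one is meant. Several things have the shape of the insert_red; the one meant has the colours described above.

How it is judged:
By the outcome, as a careful person would: the job done as asked, in the order asked, and still so for the second after the job is handed in, with the robot touching nothing.
It also fails if it takes over 48 s, if anything falls off the work surface, if the arm or the gripper's body presses on something with over 40 N, if the wrist force passes 120 N, or if a joint passes its speed limit or range.

ROBOT

A 6-joint arm with a two-finger parallel gripper is mounted at the origin on a cart in front of the work surface, level with it; the furniture and walls round the work are solid. World frame = base frame: x ahead of the robot, y to its left, z up, the work surface at z = 0. Lengths are in m, angles in degrees, forces in N, time in s.
With the tool pointing down it reaches from about 0.35 to 0.875 m from the base axis. Payload 4.2 kg.
Tool frame: the origin (TCP) lies at the very end of the fingers, on their centre line; the grasp point (between the pads) lies 19 mm behind it; z points along the fingers, y is the line along which they close (so a half turn about z gives the same grasp; the last joint's range is limited). The gripper opens to 87 mm and grips with 3 to 60 N. Pads are 19 mm wide; open, the fingers measure 117 mm over their backs; the gripper's body (75 mm by 190 mm) begins 51 mm behind the grasp point.
Start: joints at [79.332, 22.042, 0.453, 0, -68.411, -14.817], TCP at [0.269, 0.564, 0.223] pointing down, gripper open.
Joint ranges: [-179.83, 179.83], [-69.29, 118.12], [-61.27, 80.66], [-181.25, 117.63], [-171.15, -9.14], [-177.46, 177.46]. Speed limits (degrees/s): [159.86, 159.86, 180, 180, 180, 180].

INTERFACE

Orientations are given as a 3x3 rotation matrix whose columns are the frame's x, y, z axes.
In Python, from station import sense, cams, r gives the robot as it stands. The module is installed in compiled form; this text tells all that it offers.
- The arm moves only by the tool step_arm, never from a script. Its argument "targets" is text: rows parted by semicolons, each of 4 numbers parted by spaces: the shift along the tool's x, y, z in cm, then the turn about the tool's z in degrees. In form: x y z turn; .... A call has 1 to 12 rows; each row shifts and turns the commanded pose from where the row before left it, along the tool's axes as they then stand; what a row does not reach is not made up. A row lasts 1/12 s, in which the tool goes at most 41.7 mm and 7.16 degrees, less where a joint would pass 70% of its speed; a pose out of reach is approached as far as the arm can. A call with a gripper value outside its range is refused whole. "claw" is the finger opening in cm, from 0 to 8.7, set as the call begins (left out, the last holds). The fingers move at their own pace and stop on an object; the grip force is fixed at half the most. Time passes only in rows, so rows that do not move let the fingers close. It gives the time, the measured TCP pose, the force, the opening and the grip force at its end, in the units of the state.
- sense(): the state, without advancing time (a new reading comes with each control period).
- cams.capture(name): name is "scene" or "top" or "wrist"; returns a dict with "frame" (400x640x3 uint8, blue, green, red), "vertical_fov" (degrees; the focal length in pixels is half the picture's height over the tangent of half this angle, whatever the lens; pixels are square), "cx", "cy" (the principal point, pixels), "eye" and "rotation" of the camera in the world; the wrist camera has in their place "tool_from_camera" (4x4, takes a point from camera to tool coordinates, whose origin is the TCP and whose axes are the flange's). Camera axes: x right, y down, z forward; pixel columns grow to the right and rows downward; lengths in m; the calibration is good to about 2 mm. A picture is of the moment at which its call begins: read the wrist's pose just before it. There is no depth.
- r.finish_job(): hands the job in; it is judged then, once.
The state is a dict: "time_s": time; "joints": joint angles; "joint_velocities": joint speeds; "effort": joint torques, N m; "tcp_pos": TCP position; "ee_rot": TCP orientation; "wrist_force": force on the tool from outside, world axes, zero at the start; "moment": the same for the moment, N m; "gripper_width": opening from 0.0 (shut) to 1.0 (fully open); "gripper_force": force on a finger pad.
Only numpy, scipy, OpenCV 4.12 (cv2) and the standard library are available. Lean on these libraries where they do the work, as an engineer would, in place of code of your own. Each camera call takes 0.05 s, during which the arm holds its last target. There are 200 camera calls.

## Working session

There is one attempt and no reset: what is moved stays moved. The work goes in short steps, Python scripts to look and compute and a tool call to move; the robot and the scene stay as the last step left them, time stands still between calls to the robot, and variables do not carry over. Pictures are saved under pics/ and viewed, at most 10 in all, crops included, and the job is handed in when it is done.

Besides the shell and the picture viewer there is one more tool, called after "Emit:" by a JSON object that holds its "name" and its "arguments". step_arm: Moves the arm, as the interface text tells. Its arguments: {"type":"object","properties":{"targets":{"type":"string"},"claw":{"type":"number"}},"required":["targets"]}

```bash
mkdir -p pics
cat > h.py <<'E'
import numpy as np, cv2
from station import sense, cams, r
def cap(n):
    s=sense(); c=cams.capture(n); f=c["frame"]; 
    c["f"]=f.shape[0]/2/np.tan(np.radians(c["vertical_fov"])/2)
    if n=="wrist":
        T=np.array(c["tool_from_camera"]); R=np.array(s["ee_rot"]); c["rotation"]=R@T[:3,:3]; c["eye"]=np.array(s["tcp_pos"])+R@T[:3,3]
    return c
def pt(c,u,v,z):
    d=np.array(c["rotation"])@np.array([(u-c["cx"])/c["f"],(v-c["cy"])/c["f"],1]); e=np.array(c["eye"])
    return e+d*(z-e[2])/d[2]
def px(c,p):
    q=np.array(c["rotation"]).T@(np.array(p)-c["eye"]); return q[:2]/q[2]*c["f"]+[c["cx"],c["cy"]]
E
python3 - <<'E'
from h import *
s=sense(); print(s["tcp_pos"],np.round(s["ee_rot"],3),s["time_s"],s["wrist_force"])
for n in("top","scene"):
    c=cap(n); cv2.imwrite(f"pics/{n}0.png",c["frame"]); np.save(f"{n}.npy",c,allow_pickle=True); print(n,c["f"],c["eye"],np.round(c["rotation"],3),c["cx"],c["cy"])
E
```

```text
[0.26864345 0.56364789 0.22148461] [[ 0.903 -0.43  -0.001]
 [-0.43  -0.903 -0.002]
 [ 0.     0.002 -1.   ]] 0.0 [-0.10894055 -0.669716    0.11494073]
top 389.01581260295075 [0.4679529 0.0021398 0.9366808] [[-0.027 -0.993  0.118]
 [-1.     0.028  0.003]
 [-0.006 -0.118 -0.993]] 319.7571799341745 200.16262960755193
scene 408.40300716264045 [-0.01308918  0.4591895   0.51670193] [[-0.613 -0.41   0.675]
 [-0.79   0.296 -0.537]
 [ 0.02  -0.863 -0.506]] 320.22646862375586 197.30901157373899
```

View pics/top0.png

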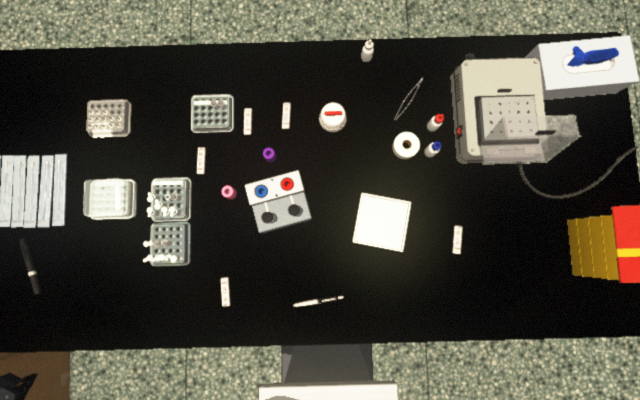

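View pics/scene0.png

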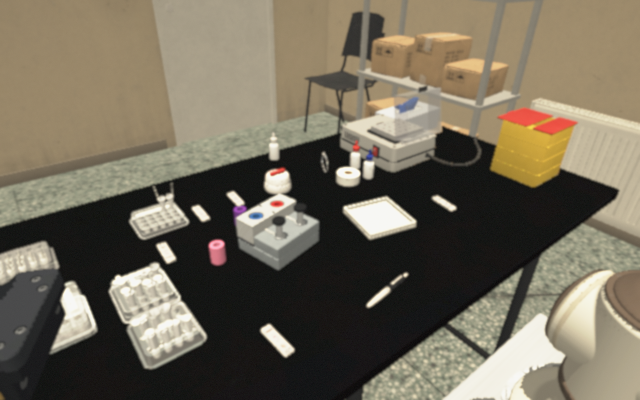

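The top view shows blue in the left (+y) well at (261,191), red at (288,184), keys at (268,217) and (295,210), and the tray at about (382,222). The scene view agrees.

Run:
```python
from h import *
c=np.load("top.npy",allow_pickle=True).item(); f=c["frame"]; hsv=cv2.cvtColor(f,cv2.COLOR_BGR2HSV)
def blob(m,x0,x1,y0,y1,z):
    k=np.zeros(m.shape,np.uint8);k[y0:y1,x0:x1]=m[y0:y1,x0:x1]
    n,l,s,ce=cv2.connectedComponentsWithStats(k);i=1+np.argmax(s[1:,4]);p=pt(c,*ce[i],z);print(ce[i],s[i],np.round(p,4));return p,(l==i)
H,S,V=cv2.split(hsv)
b,_=blob(((H>95)&(H<130)&(S>110)).astype(np.uint8),245,310,170,235,.076)
rd,_=blob((((H<10)|(H>170))&(S>110)).astype(np.uint8),245,310,170,235,.076)
y=(b-rd)[:2]; print("dist",np.linalg.norm(y)); y/=np.linalg.norm(y); x=np.array([y[1],-y[0]])
print("yaw",np.degrees(np.arctan2(x[1],x[0])))
k=b[:2]-62e-3*x; print("key pred",k,px(c,[*k,.095]),"right",px(c,[*(k-.06*y),.095]))
blk,_=blob((V<60).astype(np.uint8),260,279,206,226,.095)
t,m=blob((V>170).astype(np.uint8),345,420,180,260,.012)
print(cv2.minAreaRect(np.argwhere(m)[:,::-1].astype(np.float32)))
cv2.imwrite("pics/crop.png",cv2.resize(f[150:260,220:330],None,fx=5,fy=5))
```

```text
[260.94230769 190.88461538] [256 186  11  11 104] [0.5951 0.1355 0.076 ]
[286.808 183.64 ] [281 178  13  12 125] [0.6098 0.0774 0.076 ]
dist 0.059986334059243356
yaw 14.245695410259525
key pred [0.53498903 0.12027912] [266.86066125 216.86007141] right [293.51725427 209.34227227]
[266.61111111 214.77777778] [263 213  10   6  18] [0.5395 0.1208 0.095 ]
[381.67960426 221.76103501] [ 353  193   58   59 2628] [ 0.5224 -0.1409  0.012 ]
((381.7622375488281, 221.76791381835938), (51.907936096191406, 51.109352111816406), 10.619654655456543)
```

View pics/crop.png

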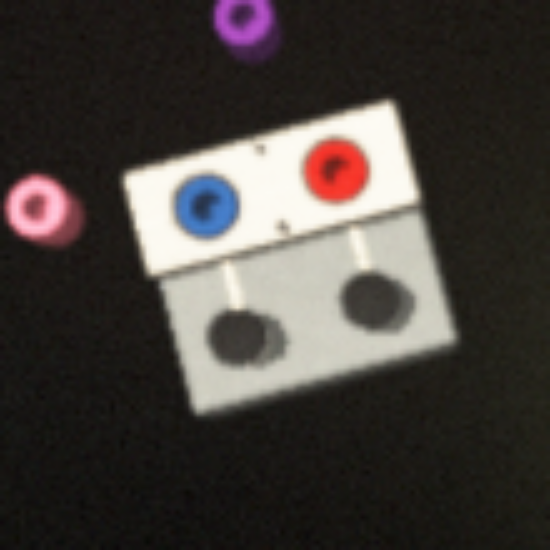

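Emit:
{"name": "step_arm", "arguments": {"targets": "1.5 1 0 0;3 2 0 0;3 2 0 0;3 2 0 0;3 2 0 0;3 2 0 0;3 2 0 0;3 2 0 0;3 2 0 0;3 2 0 0;3 2 0 0;3 2 0 0", "claw": 0}}

```text
time_s: 1.1
tcp_pos: [0.4817, 0.2063, 0.2223]
ee_rot: [[0.903, -0.43, -0.001], [-0.43, -0.903, -0.0], [-0.0, 0.0, -1.0]]
wrist_force: [1.0, 0.2, 0.8]
gripper_width: 0.171
gripper_force: 0.0
```

Emit:
{"name": "step_arm", "arguments": {"targets": "3 2 0 0;2 2 0 0;1.5 1.6 0 0;0 0 0 -6;0 0 0 -6;0 0 0 -6;0 0 0 -6;0 0 0 -6;0 0 0 -6;0 0 0 -3.7;0 0 0 0;0 0 0 0"}}

```text
time_s: 2.1
tcp_pos: [0.5157, 0.1295, 0.2222]
ee_rot: [[0.97, 0.244, -0.001], [0.244, -0.97, -0.0], [-0.001, 0.0, -1.0]]
wrist_force: [0.0, -1.0, -0.2]
gripper_width: 0.008
gripper_force: 0.0
```

```bash
cat > d.py <<'E'
from h import *
import sys
a=list(map(float,sys.argv[1:])); s=sense(); R=np.array(s["ee_rot"]); print(s["time_s"],s["tcp_pos"],"xyaw",np.degrees(np.arctan2(R[1,0],R[0,0])),"F",s["wrist_force"],"g",s["gripper_width"],s["gripper_force"])
if a: print("tool delta cm",np.round(100*R.T@(np.array(a)-s["tcp_pos"]),2))
E
python3 d.py .535 .120 .14
python3 -c "
from h import *
c=cap('wrist');np.save('w1.npy',c,allow_pickle=True);cv2.imwrite('pics/w1.png',c['frame']);print(px(c,[.535,.12,.095]),px(c,[.5951,.1355,.076]))"
```

```text
2.1 [0.51571376 0.12951712 0.22221866] xyaw 14.107477556441676 F [ 0.02263172 -0.96272769 -0.17055775] g 0.00844259563929267 0.0
tool delta cm [1.64 1.39 8.22]
[334.28312721 176.82703006] [333.88348634 112.44817131]
```

View pics/w1.png

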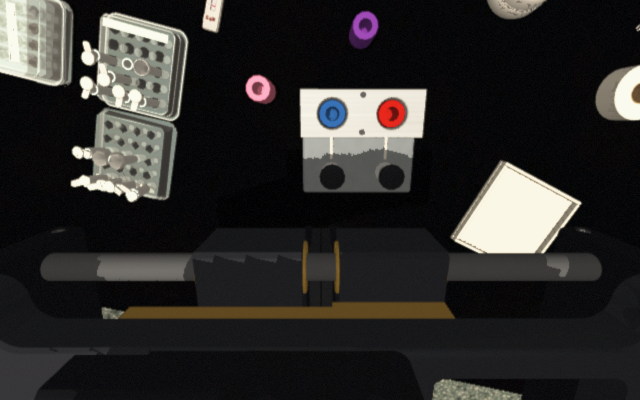

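The wrist view confirms it: left key at (332,177) and blue at (332,113), within about 2 px of the predictions. Next I press the key.

Emit:
{"name": "step_arm", "arguments": {"targets": "0.8 0.6 1 0;0.8 0.6 2 0;0 0 3 0;0 0 3 0;0 0 1.7 0;0 0 0.7 0;0 0 0 0;0 0 0 0"}}

```text
time_s: 2.82
tcp_pos: [0.5352, 0.1219, 0.1087]
ee_rot: [[0.969, 0.245, 0.001], [0.245, -0.969, -0.0], [0.001, 0.0, -1.0]]
wrist_force: [0.5, -0.0, 0.8]
gripper_width: 0.005
gripper_force: 0.0
```

```bash
python3 d.py .535 .121 .065
```

```text
2.8167 [0.53518022 0.12189356 0.10873725] xyaw 14.208799662032726 F [ 0.48081371 -0.04130135  0.77240752] g 0.005279083338118553 0.0
tool delta cm [-0.04  0.08  4.37]
```

Emit:
{"name": "step_arm", "arguments": {"targets": "0 0 0.4 0;0 0 0.4 0;0 0 0.4 0;0 0 0.4 0;0 0 0.4 0;0 0 0.4 0;0 0 0.4 0;0 0 0.4 0;0 0 0.4 0;0 0 0.4 0;0 0 0 0;0 0 0 0"}}

```text
time_s: 3.82
tcp_pos: [0.5346, 0.1221, 0.0686]
ee_rot: [[0.969, 0.246, 0.001], [0.246, -0.969, 0.0], [0.001, -0.0, -1.0]]
wrist_force: [-1.1, -0.4, 0.8]
gripper_width: 0.006
gripper_force: 0.3
```

Emit:
{"name": "step_arm", "arguments": {"targets": "0 0 0.2 0;0 0 0.1 0;0 0 0.1 0;0 0 0 0;0 0 0 0"}}

```text
time_s: 4.23
tcp_pos: [0.5346, 0.122, 0.0654]
ee_rot: [[0.969, 0.246, 0.001], [0.246, -0.969, 0.0], [0.001, 0.0, -1.0]]
wrist_force: [-1.9, 0.1, 7.0]
gripper_width: 0.008
gripper_force: 3.7
```

Emit:
{"name": "step_arm", "arguments": {"targets": "0 0 0.1 0;0 0 0 0;0 0 0 0"}}

```text
time_s: 4.48
tcp_pos: [0.5346, 0.122, 0.0653]
ee_rot: [[0.969, 0.246, 0.001], [0.246, -0.969, 0.0], [0.001, 0.0, -1.0]]
wrist_force: [-4.3, 0.5, 12.8]
gripper_width: 0.001
gripper_force: 6.4
```

The key is on its stop. I'll lift and look.

Emit:
{"name": "step_arm", "arguments": {"targets": "0 0 -0.5 0;0 0 -1.5 0;0 0 -3 0;0 0 -3 0;-0.5 0 -3 0;-0.5 0 -2 0;0 0 -0.7 0;0 0 0 0;0 0 0 0", "claw": 0}}

```text
time_s: 5.23
tcp_pos: [0.5241, 0.1193, 0.1995]
ee_rot: [[0.969, 0.245, -0.002], [0.245, -0.969, -0.0], [-0.002, -0.0, -1.0]]
wrist_force: [-0.5, -0.8, -0.2]
gripper_width: 0.006
gripper_force: 0.0
```

```bash
python3 - <<'E'
from h import *
c=cap('wrist');cv2.imwrite('pics/w2.png',c['frame'][:230,200:600]);f=c['frame']
H,S,V=cv2.split(cv2.cvtColor(f,cv2.COLOR_BGR2HSV))
e=px(c,[.5945,.137,.105]);print('pred',e)
m=((H>95)&(H<130)&(S>110)).astype(np.uint8);k=np.zeros_like(m);u,v=map(int,e);k[max(v-50,0):v+50,u-50:u+50]=m[max(v-50,0):v+50,u-50:u+50]
n,l,s,ce=cv2.connectedComponentsWithStats(k);i=1+np.argmax(s[1:,4]);print(s[i],ce[i])
x,y,w,h,_=s[i]
print('top center', pt(c,x+w/2-.5,y+h-.5-w/2,.105),pt(c,x+w/2-.5,y+w/2-.5,.105),'px dia exp',np.linalg.norm(px(c,[.6085,.137,.105])-px(c,[.5805,.137,.105])))
E
python3 d.py .5945 .137 .14
```

```text
pred [320.44813923 118.00797041]
[305 103  32  32 807] [320.28748451 118.57992565]
top center [0.59412468 0.13685969 0.105     ] [0.59412468 0.13685969 0.105     ] px dia exp 34.533484386070675
5.2833 [0.5238497  0.11911528 0.19874901] xyaw 14.185736995716407 F [-0.68549713  0.61565966 -0.93039512] g 0.008658049177423096 0.0
tool delta cm [ 7.31 -0.    5.85]
```

View pics/w2.png

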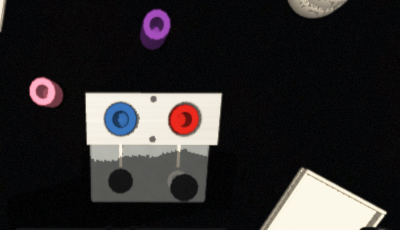

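Left key at crop (120,181) looks smaller, so it is down, but blue at (121,119) and red at (185,119) look alike in size. I'll check blue's height from the scene camera.

Run:
```python
from h import *
for n in('scene','top'):
    c=cap(n); f=c['frame']
    for z in(.076,.105): print(n,z,'blue',px(c,[.5945,.137,z]))
    if n=='scene': cv2.imwrite('pics/s2.png',cv2.resize(f[185:275,225:335],None,fx=6,fy=6,interpolation=cv2.INTER_CUBIC))
c=cap('wrist')
for z in(.076,.105): print('w',px(c,[.5945,.137,z]),px(c,[.6092,.0788,z]))
```

```text
scene 0.076 blue [255.98727894 215.28063439]
scene 0.105 blue [255.09757814 202.70624326]
top 0.076 blue [260.29071734 191.16067504]
top 0.105 blue [258.17288941 189.26740059]
w [320.22645692 117.61143295] [384.71229279 117.72744952]
w [320.19441768 117.38454189] [392.03696878 117.51382916]
```

View pics/s2.png

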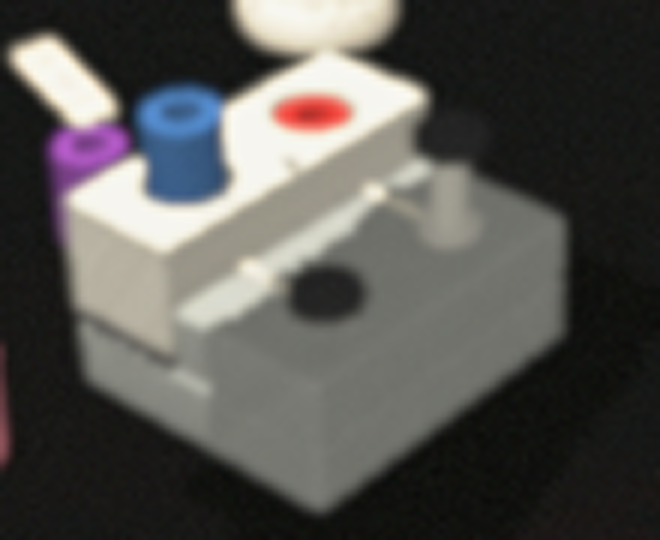

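Blue stands well raised at crop (180,140), and the left key at (327,293) is down. Now the approach and grip.

Emit:
{"name": "step_arm", "arguments": {"targets": "1.3 0 0 0;2.5 0 0 0;2.5 0 0 0;1 0 1 0;0 0 2.5 0;0 0 2.5 0;0 0 2.5 0;0 0 1.5 0;0 0 0.8 0;0 0 0.4 0;0 0 0 0;0 0 0 0", "claw": 6}}

```text
time_s: 6.43
tcp_pos: [0.5959, 0.1375, 0.0891]
ee_rot: [[0.969, 0.246, 0.001], [0.246, -0.969, 0.0], [0.001, 0.0, -1.0]]
wrist_force: [-0.3, 0.4, 0.0]
gripper_width: 0.679
gripper_force: 0.0
```

```bash
python3 d.py .5942 .1369 .082
```

```text
6.4333 [0.59593372 0.13754395 0.08912422] xyaw 14.230848419724307 F [-0.33941056  0.41230708  0.04023696] g 0.6792183417219242 0.0
tool delta cm [-0.18  0.02  0.71]
```

Emit:
{"name": "step_arm", "arguments": {"targets": "-0.15 0 0.4 0;0 0 0.3 0;0 0 0 0;0 0 0 0"}}

```text
time_s: 6.77
tcp_pos: [0.594, 0.137, 0.0818]
ee_rot: [[0.969, 0.246, 0.0], [0.246, -0.969, 0.0], [0.0, -0.0, -1.0]]
wrist_force: [0.6, 0.3, 0.7]
gripper_width: 0.687
gripper_force: 0.0
```

Emit:
{"name": "step_arm", "arguments": {"targets": "0 0 0 0;0 0 0 0;0 0 0 0;0 0 0 0;0 0 0 0;0 0 0 0;0 0 0 0;0 0 0 0;0 0 0 0;0 0 0 0", "claw": 0}}

```text
time_s: 7.6
tcp_pos: [0.594, 0.137, 0.0816]
ee_rot: [[0.969, 0.246, 0.0], [0.246, -0.969, -0.0], [0.0, 0.0, -1.0]]
wrist_force: [0.1, -1.1, 0.3]
gripper_width: 0.311
gripper_force: 30.0
```

Gripped at 27 mm with 30 N. Lifting straight up.

Emit:
{"name": "step_arm", "arguments": {"targets": "0 0 -0.4 0;0 0 -0.8 0;0 0 -1.2 0;0 0 -1.5 0;0 0 -1.5 0;0 0 -1.5 0;0 0 -1.5 0;0 0 -1 0;0 0 -0.6 0;0 0 0 0;0 0 0 0"}}

```text
time_s: 8.52
tcp_pos: [0.5937, 0.137, 0.1813]
ee_rot: [[0.969, 0.245, -0.0], [0.245, -0.969, 0.0], [-0.0, -0.0, -1.0]]
wrist_force: [-0.2, -0.2, -1.2]
gripper_width: 0.31
gripper_force: 30.0
```

```bash
python3 d.py .5224 -.1409 .07
```

```text
8.5167 [0.59371458 0.13695586 0.18131513] xyaw 14.2013952291056 F [-0.19013213 -0.20870337 -1.22345316] g 0.3104703949770942 29.97712688986212
tool delta cm [-13.73  25.19  11.13]
```

Emit:
{"name": "step_arm", "arguments": {"targets": "-0.5 1 0 0;-1 2 0 0;-1.4 2.5 0 0;-1.4 2.5 0 0;-1.4 2.5 0 0;-1.4 2.5 0 0;-1.4 2.5 0 0;-1.4 2.5 0 0;-1.4 2.5 0 0;-1.2 2.4 0 0;-0.8 1.5 0 0;-0.4 0.8 0 0"}}

```text
time_s: 9.52
tcp_pos: [0.5213, -0.1432, 0.1805]
ee_rot: [[0.97, 0.243, -0.003], [0.243, -0.97, -0.0], [-0.003, -0.001, -1.0]]
wrist_force: [0.6, 0.4, -1.5]
gripper_width: 0.315
gripper_force: 30.0
```

Emit:
{"name": "step_arm", "arguments": {"targets": "0 0 1 0;0 0 2 0;0 0 2.5 0;0 0 2.5 0;0 0 2 0;0 0 1 0;0 0 0.2 0;0 0 0 0;0 0 0 0"}}

```text
time_s: 10.27
tcp_pos: [0.5241, -0.1407, 0.0704]
ee_rot: [[0.969, 0.246, 0.002], [0.246, -0.969, -0.0], [0.002, 0.001, -1.0]]
wrist_force: [0.5, -0.2, -1.1]
gripper_width: 0.314
gripper_force: 30.0
```

```bash
python3 d.py .5224 -.1409 .0206
python3 - <<'E'
from h import *
a=cap('scene')['frame'];b=cap('wrist')['frame']
cv2.imwrite('pics/s3.png',np.hstack([cv2.resize(a[130:260,300:440],(420,390)),b[10:400,150:520]]))
E
```

```text
10.2667 [ 0.52410737 -0.14067647  0.07036332] xyaw 14.265888642559837 F [ 0.47512574 -0.18338381 -1.1476325 ] g 0.31416744901779825 29.977800277993083
tool delta cm [-0.18 -0.02  4.98]
```

View pics/s3.png

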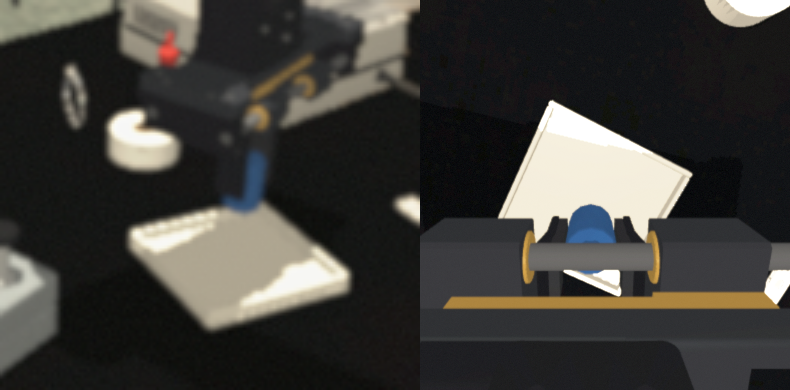

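The insert is held upright over the tray (scene crop (245,180), wrist crop (590,230)). Lowering gently.

Emit:
{"name": "step_arm", "arguments": {"targets": "-0.1 0 1 0;0 0 1.2 0;0 0 1 0;0 0 0.7 0;0 0 0.4 0;0 0 0.2 0;0 0 0.1 0;0 0 0.1 0;0 0 0 0;0 0 0 0"}}

```text
time_s: 11.2
tcp_pos: [0.5224, -0.1412, 0.0229]
ee_rot: [[0.969, 0.246, 0.001], [0.246, -0.969, -0.0], [0.001, 0.0, -1.0]]
wrist_force: [0.5, 0.1, -1.2]
gripper_width: 0.314
gripper_force: 30.0
```

Emit:
{"name": "step_arm", "arguments": {"targets": "0 0 0.1 0;0 0 0.1 0;0 0 0 0;0 0 0 0"}}

```text
time_s: 11.53
tcp_pos: [0.5222, -0.1412, 0.0206]
ee_rot: [[0.969, 0.246, 0.0], [0.246, -0.969, -0.0], [0.0, 0.0, -1.0]]
wrist_force: [0.7, 0.1, -0.6]
gripper_width: 0.317
gripper_force: 30.0
```

Emit:
{"name": "step_arm", "arguments": {"targets": "0 0 0.1 0;0 0 0 0;0 0 0 0"}}

```text
time_s: 11.78
tcp_pos: [0.5223, -0.1412, 0.0205]
ee_rot: [[0.969, 0.246, 0.0], [0.246, -0.969, -0.0], [0.0, 0.0, -1.0]]
wrist_force: [-1.7, 0.8, 4.7]
gripper_width: 0.315
gripper_force: 30.0
```

The insert is on the floor of the tray. I'll open modestly, then rise.

Emit:
{"name": "step_arm", "arguments": {"targets": "0 0 0 0;0 0 0 0;0 0 0 0;0 0 0 0;0 0 0 0;0 0 0 0", "claw": 6}}

```text
time_s: 12.28
tcp_pos: [0.5221, -0.1412, 0.0194]
ee_rot: [[0.969, 0.245, -0.0], [0.245, -0.969, -0.0], [-0.0, -0.0, -1.0]]
wrist_force: [0.8, 0.7, -0.4]
gripper_width: 0.653
gripper_force: 0.0
```

Emit:
{"name": "step_arm", "arguments": {"targets": "0 0 -0.5 0;0 0 -1 0;0 0 -2 0;0 0 -2.5 0;0 0 -2.5 0;0 0 -2.5 0;0 0 -2 0;-1 0 -1 0;-1 0 -1 0;0 0 0 0;0 0 0 0"}}

```text
time_s: 13.2
tcp_pos: [0.5016, -0.1462, 0.1695]
ee_rot: [[0.97, 0.245, -0.0], [0.245, -0.97, 0.0], [-0.0, -0.0, -1.0]]
wrist_force: [0.7, 0.2, 0.6]
gripper_width: 0.687
gripper_force: 0.0
```

```bash
python3 d.py
python3 - <<'E'
from h import *
a=cap('scene')['frame'];b=cap('wrist')['frame']
cv2.imwrite('pics/s4.png',np.hstack([cv2.resize(a[150:280,225:425],(500,325)),b[:325,200:480]]))
E
```

```text
13.2 [ 0.50155927 -0.14624538  0.1694875 ] xyaw 14.173189874083123 F [0.68618184 0.17676692 0.55298837] g 0.6874017502758699 0.0
```

View pics/s4.png

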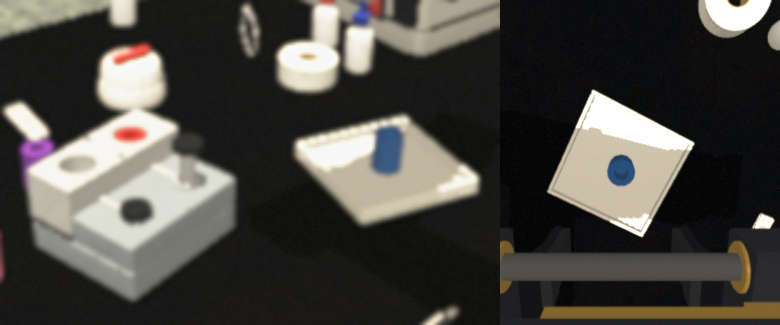

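Blue stands upright in the middle of the tray (scene crop (388,150), wrist crop (621,170)). Red is still seated at (130,134).

```bash
python3 -c "
from station import r
print(r.finish_job())"
```

```text
the job is handed in; nothing more can be done
None
```

The job is handed in: the key was pressed fully down, the blue insert stands upright in the white tray, and the red insert is still seated in its well, at about 13 s on the robot's clock.

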